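# Scrub out the maker's mixing cup

### The arm

A 7-joint arm with a two-finger parallel gripper is mounted at the origin on the work surface. World frame = base frame: x ahead of the robot, y to its left, z up, the work surface at z = 0. Lengths are in m, angles in rad, forces in N, time in s.
With the tool pointing down it reaches from about 0.35 to 0.9 m from the base axis. Payload 8.1 kg.
Tool frame: the origin (TCP) lies midway between the tips of the shut fingers; the grasp point (between the pads) lies 19 mm behind it; z points along the fingers, y is the line along which they close (so a half turn about z gives the same grasp; the last joint's range is limited). The gripper opens to 92 mm and grips with 3 to 60 N. Pads are 19 mm wide; open, the fingers measure 130 mm over their backs; the gripper's body (75 mm by 190 mm) begins 47 mm behind the grasp point.
Start: joints at [1.111, 0.434, 0.025, 1.573, -0.012, 1.134, -0.075], TCP at [0.218, -0.586, 0.227] pointing down, gripper open.
Joint ranges: [-2.62, 2.62], [-0.44, 2.09], [-1.27, 1.32], [0.08, 2.57], [-1.32, 4.46], [0.12, 2], [-2.74, 2.74]. Speed limits (rad/s): [2.22, 2.22, 3.01, 3.01, 3.14, 3.14, 3.14].

### API

Orientations are given as a rotation vector (axis times angle).
In Python, from cell import observe, cams, job gives the robot as it stands. The module is installed in compiled form; this text tells all that it offers.
- The arm moves only by the tool step_arm, never from a script. Its argument "steps" is a list of rows, each a list of 6 numbers: the shift along the world's x, y, z in mm, then the turn, a rotation vector about the world's x, y, z in rad. In form: [[dx, dy, dz, rx, ry, rz], ...]. A call has 1 to 20 rows; each row shifts and turns the commanded pose from where the row before left it; what a row does not reach is not made up. A row lasts 1/12 s, in which the tool goes at most 41.7 mm and 7.16 degrees, less where a joint would pass 70% of its speed; a pose out of reach is approached as far as the arm can. A call with a gripper value outside its range is refused whole. "gripper" is the opening, from 0 (shut) to 1 (fully open), set as the call begins (left out, the last holds). The fingers move at their own pace and stop on an object; "force" is the grip in N (left out, the last holds). Time passes only in rows, so rows that do not move let the fingers close. It gives the time, the measured TCP pose, the force, the opening and the grip force at its end, in the units of the state.
- observe(): the state, without advancing time (a new reading comes with each control period).
- cams.get_image(name): name is "scene" or "top"; returns the picture (384x512x3 uint8, red, green, blue); there is no depth.
- cams.get_calibration(name): a dict with "fov_y" (degrees; the focal length in pixels is half the picture's height over the tangent of half this angle, whatever the lens; pixels are square), "cx", "cy" (the principal point, pixels), "world_to_cam" (4x4, takes a point from world to camera coordinates). Camera axes: x right, y up, looking along -z (the intrinsics and any distortion apply to the point x, -y, -z); pixel columns grow to the right and rows downward; lengths in m; the calibration is good to about 2 mm. A picture is of the moment at which its call begins. get_calibration takes no time and is no camera call.
- job.sign_off(): hands the job in; it is judged then, once.
The state is a dict: "clock": time; "joints": joint angles; "dq": joint speeds; "joint_efforts": joint torques, N m; "position": TCP position; "ee_rot": TCP orientation; "force": force on the tool from outside, world axes, zero at the start; "ft_torque": the same for the moment, N m; "width": opening from 0.0 (shut) to 1.0 (fully open); "gripper_force": force on a finger pad.
Only numpy, scipy, OpenCV 4.12 (cv2) and the standard library are available. Lean on these libraries where they do the work, as an engineer would, in place of code of your own. Each camera call takes 0.05 s, during which the arm holds its last target. There are 200 camera calls.

### The job

Scrub out the inside of the steel cup: first lift the copper pot off its mouth and set it down upright in the middle of the round cork mat. Then take the long red-handled brush from its stand and stroke it inside the cup, right down to the bottom and back up until the bristles come up to the rim, twice over, and finally lower it to the bottom, let go and leave it standing in the cup. Set things down rather than dropping them, leave the cup standing where it is, and do not disturb the blue dresser or the rocking chair.

Things in the scene. Friction and masses are not known exactly. Their poses are not given: they have to be found in the camera images.
- cup: Open steel cup standing loose on the desk, 0.6 kg: a straight round tube with a floor, 90 mm tall, 72 mm outer diameter, 64 mm bore (floor 5 mm thick). Origin at the centre of its underside, z up. At the start the copper pot sits in its mouth.
- pot: Copper pot, 0.15 kg, on the cup. Bottom up: solid flat foot 52 mm across, 10 mm high (loose in the cup's mouth); collar 80 mm across, 5 mm thick (rests on the rim); open bowl 52 mm outer diameter, 40 mm high: grip it across its outside from above. Origin: centre of the foot's underside, z up, at first 80 mm above the desk (collar's top 95, pot's rim 135).
- mat: Round cork mat fixed to the desk, 140 mm in diameter, 4 mm thick, to the left or the right of the cup. Origin at the centre of its underside.
- brush: Long brush, 70 g, 210 mm, upright in the stand, bristles down. Bottom up: stiff pale yellow and white bristle head, 45 mm diameter, 45 mm long; steel stem 8 mm thick to 120 mm; round red handle 16 mm thick from 130 to 200 mm, tapering to 210. Origin: centre of the head's flat underside (the tip), z to the handle; at first 8 mm above the desk. It can stand alone.
- stand: Dark wooden brush stand fixed to the desk, on the other side of the cup from the mat: a round open socket 45 mm tall, 62 mm outer diameter (its foot 84 mm), 52 mm bore, with its floor 8 mm above the desk. Origin at the centre of its underside. Lift the brush straight up out of it.
- dresser: Bystander: loose dollhouse dresser, painted blue, 51 x 98 x 89 mm tall. Origin under its centre.
- chair: Bystander: loose beechwood dollhouse rocking chair, about 100 x 46 x 105 mm tall. Origin under its seat.
Mind the look-alikes: they are no part of the job. Leave any green look-alike of the cup alone. There is more than one size of the mat; the one meant has the size given above.

How it is judged:
On the way, in this order (a step that is already met when the one before it is completed fails the run):
1. the pot stands upright on the mat, let go (horizontal distance between pot and mat below 0.05 m and height (world z) of pot below 0.015 m and angle between pot's own z axis and vertical below 0.15 rad and linear speed of pot below 0.05 m/s and contact force between the fingers and pot below 0.1 N), for 0.2 s.
2. the brush's tip is down at the bottom of the cup (horizontal distance between brush and cup below 0.034 m and angle between brush's own z axis and vertical below 0.6 rad and z of brush in the frame of cup between -0.005 and 0.02 m), for 0.05 s.
3. the brush is drawn up until the bristles reach the rim (tip at least 33 mm above the cup's floor) (horizontal distance between brush and cup below 0.034 m and angle between brush's own z axis and vertical below 0.6 rad and z of brush in the frame of cup between 0.038 and 0.12 m), for 0.05 s.
4. down to the bottom a second time (all of step 2), for 0.05 s.
5. up to the rim a second time (all of step 3), for 0.05 s.
At the end, for the whole second after the job is handed in: The pot stands upright on the mat, its centre within 50 mm of the mat's centre; the brush stands released and at rest in the cup, its tip inside the bore, within 15 mm of the cup's floor and less than 0.6 rad from upright; the cup stands upright within 40 mm of where it was (all of step 1 and all of step 4 and linear speed of brush below 0.05 m/s and contact force between the fingers and brush below 0.1 N and distance of cup from where it was at the start of the episode below 0.04 m and angle between cup's own z axis and vertical below 0.15 rad); the robot touches nothing.
It fails at once if the dresser or the rocking chair is moved by more than 30 mm (distance of any of dresser, chair from where it was at the start of the episode above 0.03 m).
It fails at once if the cup is tipped by more than 0.5 rad (angle between cup's own z axis and vertical above 0.5 rad).
It fails at once if the pot is dropped (falls unheld at more than 0.8 m/s) (linear speed of pot above 0.8 m/s and contact force between the fingers and pot below 0.1 N and height (world z) of pot below 0.2 m).
It fails at once if the brush is dropped (falls unheld at more than 0.8 m/s) (linear speed of brush above 0.8 m/s and contact force between the fingers and brush below 0.1 N and height (world z) of brush below 0.2 m).
It also fails if it takes over 67 s, if anything falls off the work surface, if the arm or the gripper's body presses on something with over 40 N, if the wrist force passes 120 N, or if a joint passes its speed limit or range.

## Working session

There is one attempt and no reset: what is moved stays moved. The work goes in short steps, Python scripts to look and compute and a tool call to move; the robot and the scene stay as the last step left them, time stands still between calls to the robot, and variables do not carry over. Pictures are saved under pics/ and viewed, at most 10 in all, crops included, and the job is handed in when it is done.

Besides the shell and the picture viewer there is one more tool, called as name([rows], argument=value, ...), one row to a line, values as JSON. step_arm: Moves the arm, as the interface text tells. Its arguments: {"type":"object","properties":{"steps":{"type":"array","items":{"type":"array","items":{"type":"number"}}},"gripper":{"type":"number"},"force":{"type":"number"}},"required":["steps"]}

```bash
mkdir -p pics; python3 - <<'E'
from cell import observe,cams
import cv2
for n in("scene","top"):
    cv2.imwrite(f"pics/{n}0.png",cams.get_image(n)[:,:,::-1])
    print(n,cams.get_calibration(n))
s=observe();print({k:s[k] for k in("clock","position","ee_rot","width","force")})
E
```

```text
scene {'fov_y': 45.56141161336862, 'cx': 261.4206688191722, 'cy': 194.2884407958824, 'world_to_cam': array([[-0.05231767,  0.99853636, -0.01371127,  0.02613276],
       [-0.72743845, -0.02869982,  0.68557248,  0.33917027],
       [ 0.68417554,  0.04584166,  0.72787525, -1.73330259],
       [ 0.        ,  0.        ,  0.        ,  1.        ]])}
top {'fov_y': 47.941317044131914, 'cx': 249.10006250956457, 'cy': 196.79175593560242, 'world_to_cam': array([[ 0.00693198, -0.99996533,  0.00461455, -0.02242564],
       [ 0.97997137,  0.00771166,  0.19898904, -0.55579074],
       [-0.19901773,  0.00314274,  0.97999085, -1.02331954],
       [ 0.        ,  0.        ,  0.        ,  1.        ]])}
{'clock': 0.1, 'position': array([ 0.2180721 , -0.58520976,  0.22602175]), 'ee_rot': array([-3.09037257e+00, -5.57114634e-01,  6.47165009e-04]), 'width': 0.9973394933130179, 'force': array([-0.09848127,  0.06247068,  0.1091177 ])}
```

View pics/scene0.png

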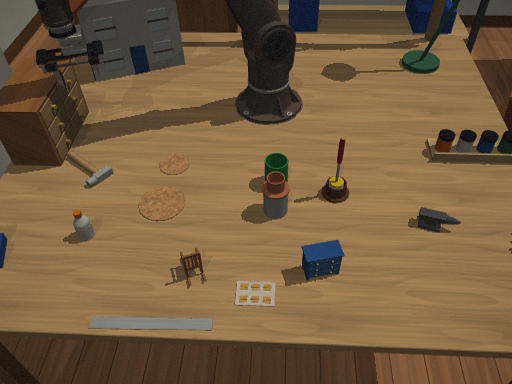

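View pics/top0.png

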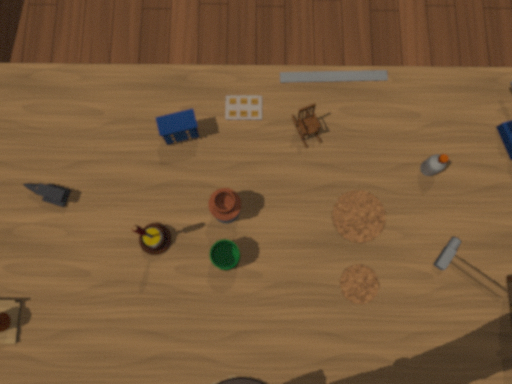

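The scene view shows the pot on the cup at about (275,195), the brush and stand at (336,190) and the large mat at (162,204). In the top view the pot is at (225,204), the green cup at (225,254), the stand at (155,238) and the large mat at (359,216). I'll enlarge both.

```bash
python3 - <<'E'
import cv2,numpy as np
t=cv2.imread("pics/top0.png");s=cv2.imread("pics/scene0.png")
cv2.imwrite("pics/c1.png",cv2.resize(t[170:280,120:280],None,fx=5,fy=5,interpolation=2))
cv2.imwrite("pics/c2.png",cv2.resize(s[130:230,250:370],None,fx=6,fy=6,interpolation=2))
E
cat >h.py <<'E'
import numpy as np
from cell import cams
def ray(n,u,v):
    c=cams.get_calibration(n);f=192/np.tan(np.radians(c["fov_y"]/2));M=c["world_to_cam"]
    d=M[:3,:3].T@np.array([(u-c["cx"])/f,-(v-c["cy"])/f,-1]);o=-M[:3,:3].T@M[:3,3];return o,d
def at(n,u,v,z):
    o,d=ray(n,u,v);return (o+d*(z-o[2])/d[2])[:2].round(4)
def px(n,p):
    c=cams.get_calibration(n);f=192/np.tan(np.radians(c["fov_y"]/2));q=(c["world_to_cam"]@np.r_[p,1])[:3]
    return np.array([c["cx"]-f*q[0]/q[2],c["cy"]+f*q[1]/q[2]]).round(1)
E
```

```text
(no output)
```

View pics/c1.png

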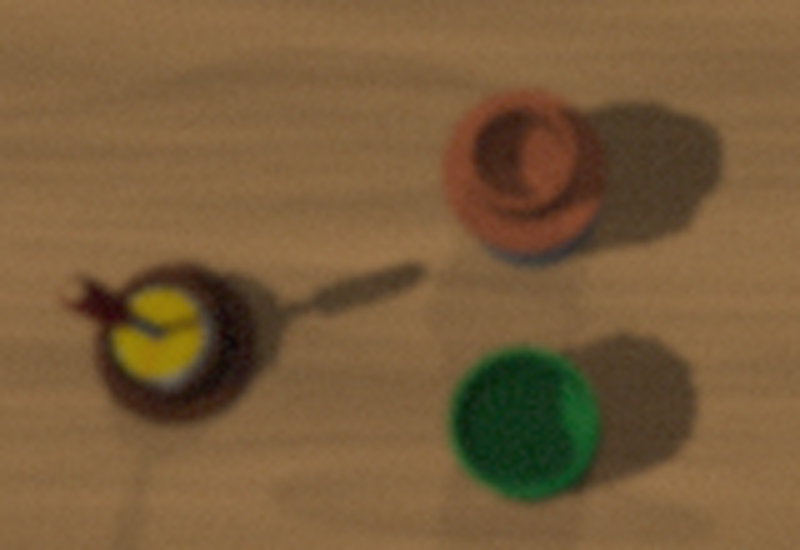

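View pics/c2.png

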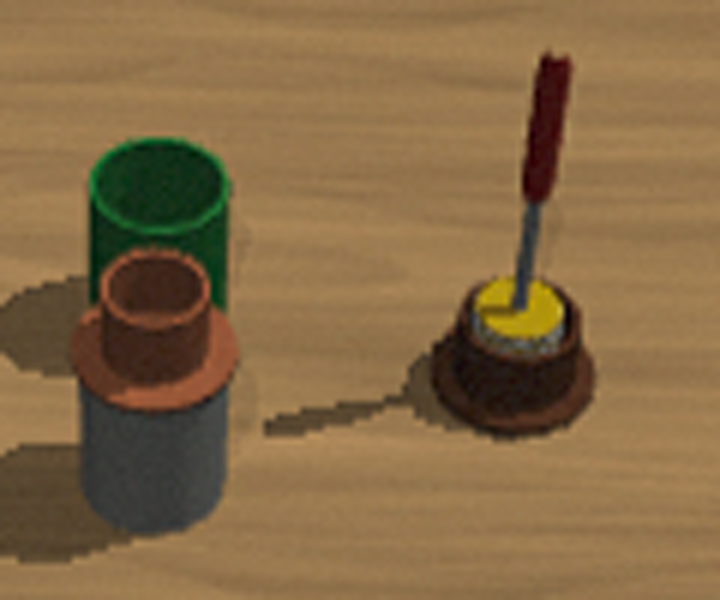

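```bash
python3 - <<'E'
from h import *
import cv2
def tri(a,b):
    A=[];B=[]
    for n,u,v in(("top",*a),("scene",*b)):
        o,d=ray(n,u,v);d=d/np.linalg.norm(d);P=np.eye(3)-np.outer(d,d);A.append(P);B.append(P@o)
    return np.linalg.lstsq(np.vstack(A),np.hstack(B),rcond=None)[0].round(4)
print("potrim",at("top",224.6,201.2,.135),at("scene",275.4,178.2,.135),tri((224.6,201.2),(275.4,178.2)))
print("collar",at("top",224.5,203.8,.094))
print("head",at("top",151.4,236.2,.053),at("scene",336,181,.053),tri((151.4,236.2),(336,181)))
print("htop",at("top",135.2,227.6,.216),at("scene",342.2,139.2,.216),tri((135.2,227.6),(342.2,139.2)))
print("green",at("top",224.4,254.2,.09))
for n,u0,v0 in(("top",359,216),("scene",162,204)):
    im=cv2.imread(f"pics/{n}0.png").astype(int)
    # cork: redder than desk: compare blurred r-g
    x=im[v0-45:v0+45,u0-45:u0+45]; h=cv2.cvtColor(x.astype(np.uint8),cv2.COLOR_BGR2HSV); 
    r=cv2.GaussianBlur((x[:,:,2]-x[:,:,1]).astype(np.float32),(5,5),0)
    t,m=cv2.threshold(cv2.normalize(r,None,0,255,32).astype(np.uint8),0,255,cv2.THRESH_OTSU)
    k,l,st,c=cv2.connectedComponentsWithStats(m);i=l[45,45]
    cs=max(cv2.findContours((l==i).astype(np.uint8),0,1)[0],key=len);e=cv2.fitEllipse(cv2.convexHull(cs))
    print(n,e,at(n,e[0][0]+u0-45,e[0][1]+v0-45,.004))
    print(" width m",at(n,u0-45+st[i][0],v0,.004)-at(n,u0-45+st[i][0]+st[i][2],v0,.004))
E
```

```text
potrim [0.5291 0.0384] [0.5304 0.0424] [0.5292 0.0404 0.1337]
collar [0.5306 0.0407]
head [0.4558 0.2211] [0.4525 0.2229] [0.4555 0.2215 0.0557]
htop [0.4559 0.2196] [0.453  0.2228] [0.4557 0.2208 0.2178]
green [0.4106 0.039 ]
top ((44.78585433959961, 44.92964172363281), (50.70219039916992, 54.816856384277344), 126.38224792480469) [ 0.5179 -0.3042]
 width m [-0.0011  0.1407]
scene ((44.26998519897461, 43.33626174926758), (32.196475982666016, 45.91146469116211), 78.38739776611328) [ 0.5157 -0.3044]
 width m [ 0.0056 -0.14  ]
```

Both cameras agree: pot and cup at (0.530, 0.0405), brush at (0.4555, 0.2215) and mat at (0.517, -0.304), 140 mm wide. Heights check out, so I'll move above the pot.

step_arm([
  [15.6,31.3,0,0,0,-0.09],
  [15.6,31.3,0,0,0,-0.09],
  [15.6,31.3,0,0,0,-0.09],
  [15.6,31.3,0,0,0,-0.087],
  [15.6,31.3,0,0,0,0],
  [15.6,31.3,0,0,0,0],
  [15.6,31.3,0,0,0,0],
  [15.6,31.3,0,0,0,0],
  [15.6,31.3,0,0,0,0],
  [15.6,31.3,0,0,0,0],
  [15.6,31.3,0,0,0,0],
  [15.6,31.3,0,0,0,0],
  [15.6,31.3,0,0,0,0],
  [15.6,31.3,0,0,0,0],
  [15.6,31.3,0,0,0,0],
  [15.6,31.3,0,0,0,0],
  [15.6,31.3,0,0,0,0],
  [15.6,31.3,0,0,0,0],
  [15.6,31.3,0,0,0,0],
  [15.6,31.3,0,0,0,0],
], gripper=1, force=15)

```text
clock: 1.77
position: [0.5306, 0.0419, 0.2265]
ee_rot: [3.141, -0.001, -0.001]
force: [0.6, 0.9, -0.0]
width: 1.0
gripper_force: 0.0
```

step_arm([
  [0,0,0,0,0,0],
  [0,0,0,0,0,0],
  [0,0,0,0,0,0],
])

```text
clock: 2.02
position: [0.5298, 0.0399, 0.2263]
ee_rot: [3.141, -0.0, -0.002]
force: [0.1, -0.5, -0.4]
width: 1.002
gripper_force: 0.0
```

step_arm([
  [0,0.6,-20,0,0,0],
  [0,0,-20,0,0,0],
  [0,0,-20,0,0,0],
  [0,0,-20,0,0,0],
  [0,0,-15,0,0,0],
  [0,0,-12,0,0,0],
  [0,0,-10,0,0,0],
  [0,0,-5,0,0,0],
  [0,0,0,0,0,0],
  [0,0,0,0,0,0],
])

```text
clock: 2.85
position: [0.5304, 0.0404, 0.105]
ee_rot: [3.141, -0.002, 0.0]
force: [0.1, 0.2, 0.8]
width: 1.002
gripper_force: 0.0
```

step_arm([
  [0,0,0,0,0,0],
  [0,0,0,0,0,0],
  [0,0,0,0,0,0],
  [0,0,0,0,0,0],
  [0,0,0,0,0,0],
  [0,0,0,0,0,0],
  [0,0,0,0,0,0],
  [0,0,0,0,0,0],
  [0,0,0,0,0,0],
  [0,0,0,0,0,0],
], gripper=0.45, force=12)

```text
clock: 3.68
position: [0.5303, 0.0411, 0.1048]
ee_rot: [-3.142, 0.0, -0.0]
force: [-0.9, 1.4, 1.6]
width: 0.572
gripper_force: 12.0
```

step_arm([
  [0,0,3,0,0,0],
  [0,0,5,0,0,0],
  [0,0,8,0,0,0],
  [0,0,12,0,0,0],
  [0,0,16,0,0,0],
  [0,0,16,0,0,0],
])

```text
clock: 4.18
position: [0.53, 0.0408, 0.1657]
ee_rot: [3.141, -0.0, -0.001]
force: [1.1, -0.1, -1.9]
width: 0.573
gripper_force: 12.0
```

step_arm([
  [0,-10,0,0,0,0],
  [-1,-20,0,0,0,0],
  [-1,-28,0,0,0,0],
  [-1,-28,0,0,0,0],
  [-1,-28,0,0,0,0],
  [-1,-28,0,0,0,0],
  [-1,-28,0,0,0,0],
  [-1,-28,0,0,0,0],
  [-1,-28,0,0,0,0],
  [-1,-28,0,0,0,0],
  [-1,-28,0,0,0,0],
  [-1,-24,0,0,0,0],
  [-1,-20,0,0,0,0],
  [-1,-12,0,0,0,0],
  [0,-6,0,0,0,0],
  [0,0,0,0,0,0],
  [0,0,0,0,0,0],
])

```text
clock: 5.6
position: [0.5174, -0.302, 0.1645]
ee_rot: [-3.141, -0.001, 0.0]
force: [1.0, 0.9, -1.0]
width: 0.564
gripper_force: 12.0
```

step_arm([
  [0,0,-15,0,0,0],
  [0,0,-25,0,0,0],
  [0,0,-25,0,0,0],
  [0,0,-25,0,0,0],
  [0,0,-20,0,0,0],
  [0,0,-12,0,0,0],
  [0,0,-6,0,0,0],
  [0,0,0,0,0,0],
  [0,0,0,0,0,0],
])

```text
clock: 6.35
position: [0.518, -0.3027, 0.0375]
ee_rot: [3.141, 0.001, 0.001]
force: [0.7, 0.4, -1.1]
width: 0.573
gripper_force: 12.0
```

Contact is expected at about 0.029, so I'll look before the final lowering.

step_arm([
  [0,0,-4,0,0,0],
  [0,0,-2,0,0,0],
  [0,0,-1,0,0,0],
  [0,0,-1,0,0,0],
  [0,0,-1,0,0,0],
  [0,0,0,0,0,0],
  [0,0,0,0,0,0],
])

```text
clock: 6.93
position: [0.5175, -0.3032, 0.0288]
ee_rot: [3.141, -0.001, 0.001]
force: [-2.3, 1.4, 8.3]
width: 0.574
gripper_force: 12.0
```

```bash
python3 - <<'E'
from cell import observe,cams
import cv2
t=cams.get_image("top")[:,:,::-1];s=cams.get_image("scene")[:,:,::-1]
a=cv2.resize(s[150:250,110:310],None,fx=4,fy=4,interpolation=2);b=cv2.resize(t[160:280,200:400],None,fx=2.4,fy=2.4,interpolation=2)
b=cv2.copyMakeBorder(cv2.resize(t[190:240,200:300],None,fx=4,fy=4,interpolation=2),0,0,0,400,0)
cv2.imwrite("pics/p1.png",cv2.vconcat([a,b]))
s=observe();print(s["position"],s["force"])
E
```

```text
[ 0.51746384 -0.30324992  0.02882004] [-3.18344787  1.73492809  8.60771922]
```

View pics/p1.png

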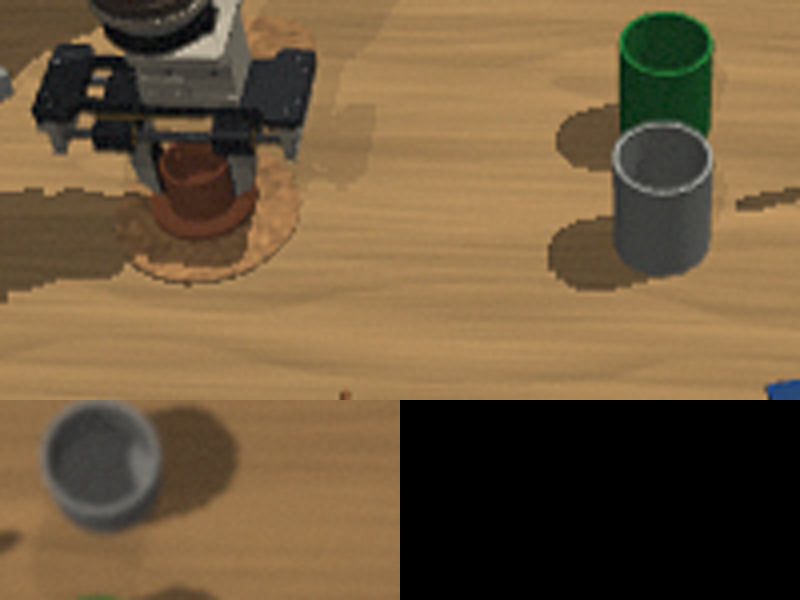

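The pot is seated on the mat with a contact force of about 8 N. The cup is still upright, with its rim at about scene (275,189) and top (225,204). I'll release and rise.

step_arm([
  [0,0,0,0,0,0],
  [0,0,0,0,0,0],
  [0,0,0,0,0,0],
  [0,0,0,0,0,0],
  [0,0,0,0,0,0],
  [0,0,0,0,0,0],
  [0,0,5,0,0,0],
  [0,0,15,0,0,0],
  [0,0,25,0,0,0],
  [0,0,35,0,0,0],
  [0,0,35,0,0,0],
  [0,0,35,0,0,0],
  [0,0,35,0,0,0],
  [0,0,35,0,0,0],
  [0,0,21,0,0,0],
  [0,0,0,0,0,0],
], gripper=1)

```text
clock: 8.37
position: [0.5195, -0.3039, 0.2748]
ee_rot: [3.138, -0.0, 0.013]
force: [0.1, -0.3, 0.5]
width: 1.002
gripper_force: 0.0
```

step_arm([
  [-1,10,0,0,0,0],
  [-3,20,0,0,0,0],
  [-4,30,0,0,0,0],
  [-4,30,0,0,0,0],
  [-4,30,0,0,0,0],
  [-4,30,0,0,0,0],
  [-4,30,0,0,0,0],
  [-4,30,0,0,0,0],
  [-4,30,0,0,0,0],
  [-4,30,0,0,0,0],
  [-4,30,0,0,0,0],
  [-4,30,0,0,0,0],
  [-4,30,0,0,0,0],
  [-4,30,0,0,0,0],
  [-4,30,0,0,0,0],
  [-4,30,0,0,0,0],
  [-4,30,0,0,0,0],
  [-2,30,0,0,0,0],
  [0,15,0,0,0,0],
  [0,0,0,0,0,0],
])

```text
clock: 10.03
position: [0.4488, 0.2261, 0.2675]
ee_rot: [-3.141, -0.009, 0.004]
force: [-0.3, -0.2, -0.2]
width: 0.998
gripper_force: 0.0
```

```bash
python3 - <<'E'
from h import *
from cell import observe
import cv2
print("cup",at("top",225.2,204.3,.09),at("scene",275.4,189.3,.09))
t=cams.get_image("top")[:,:,::-1];s=cams.get_image("scene")[:,:,::-1]
a=cv2.resize(s[100:230,120:380],None,fx=2.6,fy=2.6,interpolation=2)
b=cv2.resize(t[180:250,150:400],(a.shape[1],190),interpolation=2)
cv2.imwrite("pics/p2.png",cv2.vconcat([a,b]))
o=observe();print(o["clock"],o["position"],o["ee_rot"],o["joints"])
E
```

```text
cup [0.5301 0.0393] [0.5298 0.0427]
10.1333 [0.4499756  0.22199681 0.26742963] [ 3.14028532e+00  2.64401556e-03 -3.70898831e-03] [-0.16113352  0.24637108 -0.49376012  1.77256204  0.12619091  1.15674415
 -2.26262578]
```

View pics/p2.png

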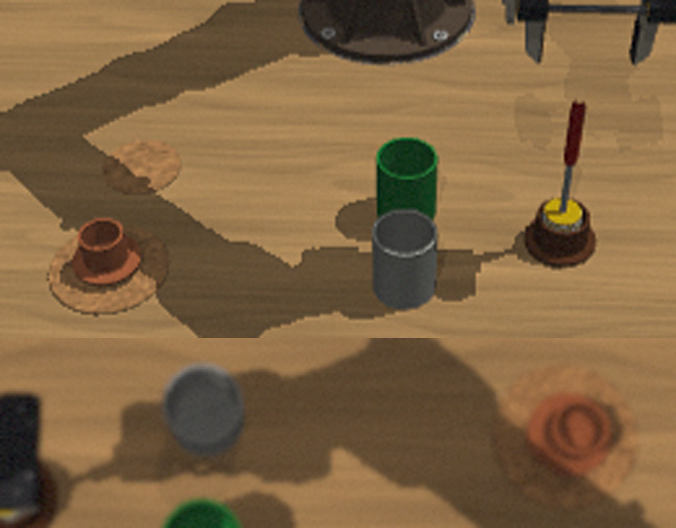

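The pot stands upright on the mat, and the brush is untouched under the open gripper. Descending over the handle.

step_arm([
  [5,0,0,0,0,0],
  [0,0,-10,0,0,0],
  [0,0,-20,0,0,0],
  [0,0,-20,0,0,0],
  [0,0,-20,0,0,0],
  [0,0,-16,0,0,0],
  [0,0,-12,0,0,0],
  [0,0,0,0,0,0],
  [0,0,0,0,0,0],
])

```text
clock: 10.88
position: [0.456, 0.2208, 0.1699]
ee_rot: [3.141, -0.003, -0.003]
force: [1.1, 0.5, 0.6]
width: 0.998
gripper_force: 0.0
```

step_arm([
  [0,0,0,0,0,0],
  [0,0,0,0,0,0],
  [0,0,0,0,0,0],
  [0,0,0,0,0,0],
  [0,0,0,0,0,0],
  [0,0,0,0,0,0],
  [0,0,0,0,0,0],
  [0,0,0,0,0,0],
  [0,0,0,0,0,0],
  [0,0,0,0,0,0],
  [0,0,0,0,0,0],
  [0,0,0,0,0,0],
], gripper=0.1, force=20)

```text
clock: 11.88
position: [0.4563, 0.222, 0.1707]
ee_rot: [3.142, -0.0, -0.0]
force: [-0.6, 0.5, 0.3]
width: 0.176
gripper_force: 0.0
```

step_arm([
  [0,0,0,0,0,0],
  [0,0,0,0,0,0],
  [0,0,0,0,0,0],
])

```text
clock: 12.13
position: [0.4562, 0.222, 0.1707]
ee_rot: [3.142, -0.0, -0.0]
force: [-0.0, -0.5, -0.1]
width: 0.168
gripper_force: 20.0
```

step_arm([
  [0,0,5,0,0,0],
  [0,0,10,0,0,0],
  [0,0,15,0,0,0],
  [0,0,15,0,0,0],
  [0,0,15,0,0,0],
  [0,0,20,0,0,0],
  [0,0,20,0,0,0],
  [0,0,15,0,0,0],
  [0,0,5,0,0,0],
  [0,0,0,0,0,0],
])

```text
clock: 12.97
position: [0.4569, 0.2225, 0.2926]
ee_rot: [-3.14, 0.001, -0.004]
force: [0.4, 0.6, -1.4]
width: 0.17
gripper_force: 20.0
```

step_arm([
  [4,-10,0,0,0,0],
  [8,-20,0,0,0,0],
  [10,-24,0,0,0,0],
  [10,-24,0,0,0,0],
  [10,-24,0,0,0,0],
  [10,-24,0,0,0,0],
  [9,-22,0,0,0,0],
  [7,-18,0,0,0,0],
  [4,-10,0,0,0,0],
  [2,-5,0,0,0,0],
  [0,0,0,0,0,0],
  [0,0,0,0,0,0],
  [0,0,0,0,0,0],
])

```text
clock: 14.05
position: [0.5298, 0.0424, 0.2906]
ee_rot: [-3.141, -0.003, 0.001]
force: [-0.0, 0.1, -0.8]
width: 0.17
gripper_force: 20.0
```

```bash
python3 - <<'E'
from h import *
from cell import observe
import cv2
t=cams.get_image("top")[:,:,::-1];s=cams.get_image("scene")[:,:,::-1]
cv2.imwrite("pics/p3.png",cv2.hconcat([cv2.resize(s[100:230,230:330],(400,520),interpolation=2),cv2.resize(t[150:280,175:275],(400,520),interpolation=2)]))
o=observe();p=o["position"];print(o["clock"],p,o["ee_rot"],o["width"],o["gripper_force"])
for h in(0,.045,.12):print(h,px("scene",np.r_[p[:2],p[2]-.1627+h]))
print("cup rim",px("scene",[.53,.041,.09]))
E
```

```text
14.15 [0.52992878 0.04226122 0.29081858] [-3.14127601e+00 -2.77237472e-03 -1.47009046e-05] 0.16843631280338064 19.998797275402467
0 [275.3 179.8]
0.045 [275.5 168.1]
0.12 [275.7 147.1]
cup rim [274.8 189.3]
```

View pics/p3.png

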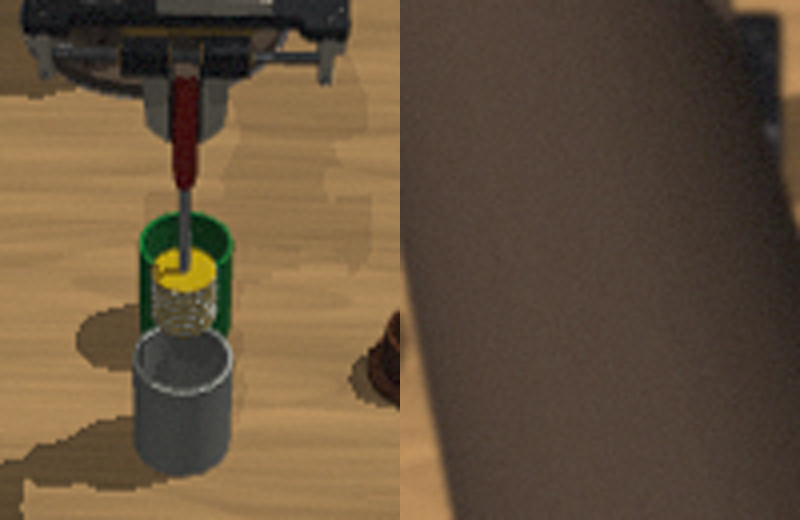

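The brush hangs vertical over the cup mouth: head at column 185 and cup centre at 183 in the crop, so about 1 mm off. Lowering it in.

step_arm([
  [0,-1,-10,0,0,0],
  [0,0,-15,0,0,0],
  [0,0,-15,0,0,0],
  [0,0,-15,0,0,0],
  [0,0,-15,0,0,0],
  [0,0,-15,0,0,0],
  [0,0,-15,0,0,0],
  [0,0,-10,0,0,0],
  [0,0,-6,0,0,0],
  [0,0,-4,0,0,0],
  [0,0,0,0,0,0],
  [0,0,0,0,0,0],
  [0,0,0,0,0,0],
])

```text
clock: 15.23
position: [0.5308, 0.0401, 0.1714]
ee_rot: [-3.142, 0.0, -0.002]
force: [-0.2, -0.0, -0.1]
width: 0.168
gripper_force: 20.0
```

Tip is at about z = 0.0087. Two strokes up and the second one down:

step_arm([
  [0,0,5,0,0,0],
  [0,0,15,0,0,0],
  [0,0,15,0,0,0],
  [0,0,15,0,0,0],
  [0,0,5,0,0,0],
  [0,0,0,0,0,0],
  [0,0,0,0,0,0],
  [0,0,0,0,0,0],
])

```text
clock: 15.9
position: [0.5298, 0.0398, 0.225]
ee_rot: [3.141, -0.0, -0.002]
force: [-1.0, 0.1, -0.6]
width: 0.168
gripper_force: 20.0
```

step_arm([
  [0,0,-5,0,0,0],
  [0,0,-15,0,0,0],
  [0,0,-15,0,0,0],
  [0,0,-15,0,0,0],
  [0,0,-5,0,0,0],
  [0,0,0,0,0,0],
  [0,0,0,0,0,0],
  [0,0,0,0,0,0],
])

```text
clock: 16.57
position: [0.5306, 0.0401, 0.1712]
ee_rot: [-3.141, 0.0, -0.001]
force: [-0.1, -0.2, -0.5]
width: 0.166
gripper_force: 20.0
```

step_arm([
  [0,0,5,0,0,0],
  [0,0,15,0,0,0],
  [0,0,15,0,0,0],
  [0,0,15,0,0,0],
  [0,0,5,0,0,0],
  [0,0,0,0,0,0],
  [0,0,0,0,0,0],
  [0,0,0,0,0,0],
])

```text
clock: 17.23
position: [0.5298, 0.0398, 0.2251]
ee_rot: [3.141, -0.001, -0.002]
force: [0.4, 0.6, -1.0]
width: 0.169
gripper_force: 20.0
```

step_arm([
  [0,0,-5,0,0,0],
  [0,0,-15,0,0,0],
  [0,0,-15,0,0,0],
  [0,0,-15,0,0,0],
  [0,0,-5,0,0,0],
  [0,0,-1,0,0,0],
  [0,0,-1,0,0,0],
  [0,0,-1,0,0,0],
  [0,0,0,0,0,0],
  [0,0,0,0,0,0],
])

```text
clock: 18.07
position: [0.5305, 0.04, 0.1681]
ee_rot: [-3.142, 0.0, -0.001]
force: [0.1, -0.5, -0.6]
width: 0.169
gripper_force: 20.0
```

step_arm([
  [0,0,-1,0,0,0],
  [0,0,0,0,0,0],
  [0,0,0,0,0,0],
])

```text
clock: 18.32
position: [0.5309, 0.04, 0.1676]
ee_rot: [-3.142, 0.001, -0.003]
force: [0.5, -0.0, 6.1]
width: 0.166
gripper_force: 20.0
```

On the floor, with a contact force of 6 N. I'll open gently and rise.

step_arm([
  [0,0,0,0,0,0],
  [0,0,0,0,0,0],
  [0,0,0,0,0,0],
  [0,0,0,0,0,0],
  [0,0,0,0,0,0],
  [0,0,0,0,0,0],
  [0,0,0,0,0,0],
  [0,0,0,0,0,0],
  [0,0,0,0,0,0],
  [0,0,0,0,0,0],
], gripper=0.9)

```text
clock: 19.15
position: [0.5303, 0.04, 0.1667]
ee_rot: [3.142, -0.001, -0.0]
force: [1.1, 1.0, -0.0]
width: 0.843
gripper_force: 0.0
```

step_arm([
  [0,0,5,0,0,0],
  [0,0,10,0,0,0],
  [0,0,15,0,0,0],
  [0,0,20,0,0,0],
  [0,0,20,0,0,0],
  [0,0,20,0,0,0],
  [0,0,20,0,0,0],
  [0,0,10,0,0,0],
  [0,0,0,0,0,0],
  [0,0,0,0,0,0],
  [0,0,0,0,0,0],
])

```text
clock: 20.07
position: [0.5297, 0.0397, 0.2857]
ee_rot: [3.141, -0.001, -0.002]
force: [-1.4, 0.4, 0.5]
width: 0.902
gripper_force: 0.0
```

```bash
python3 - <<'E'
from cell import observe,cams
import cv2
s=cams.get_image("scene")[:,:,::-1]
cv2.imwrite("pics/p4.png",cv2.resize(s[90:290,120:360],(720,600),interpolation=2))
o=observe();print(o["clock"],o["position"],o["width"],o["gripper_force"],o["force"])
E
```

```text
20.1167 [0.52958675 0.03976853 0.28546744] 0.893910065098701 0.0 [-0.40661867 -0.15288497 -0.72804235]
```

View pics/p4.png

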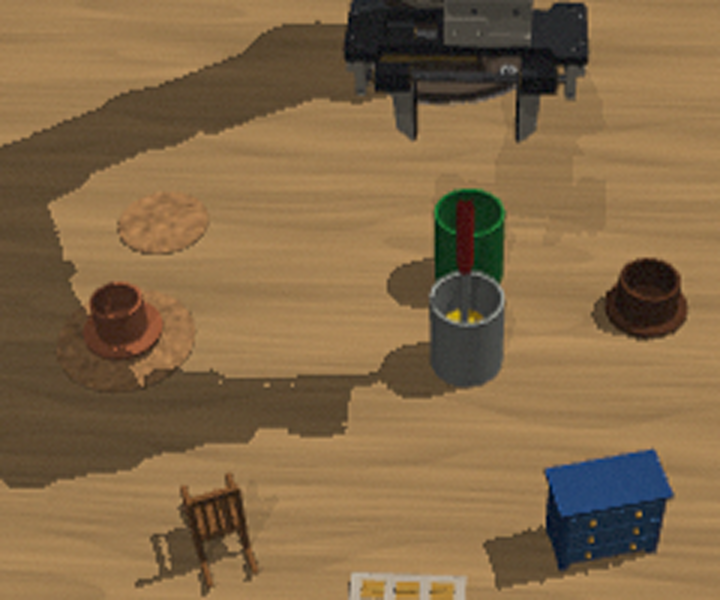

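The brush stands free in the cup at crop (465,260). The pot is upright on the mat at (120,320), the dresser and chair are undisturbed, and the gripper is clear.

```bash
python3 -c "
from cell import job
print(job.sign_off())"
```

```text
the job is handed in; nothing more can be done
None
```

I handed the job in at about 20 s of the 67 s allowed: the pot is upright on the mat, the cup was scrubbed twice and the brush stands released in it; the sign-off gave no verdict, but the last picture showed everything in place.

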